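# Set a carriage bed against the bench fence

### The job

Push the loose cast carriage bed across the bench so that its long side lies flush along the fixed fence and its short end butts against the fixed end stop, with the sliding stop pushed along the fence until it is snug against the bed's other end. Only push: the bed stays flat on the bench, never lifted or tipped. Leave the other things on the bench lying where they are.

Things in the scene. Friction and masses are not known exactly. Their poses are not given: they have to be found in the camera images.
- jig: Fixed L of steel bars screwed to the bench, 28 mm high. Origin on the bench at the inner corner where the faces of fence and end stop meet. The fence's face is the plane x = 0 of this frame; the fence (20 mm thick, behind the face towards +x) runs along +y to y = 350 mm. The end stop's face is the plane y = 0; the stop (20 mm thick, towards -y) reaches 55 mm from the fence face towards -x, that is towards the robot. The work lies on the bare bench in the quarter x < 0, y > 0.
- bed: Typewriter carriage bed: shallow dark steel cast tray, loose, about 0.7 kg, 92 mm (its x) by 130 mm (its y) and 28 mm high, open top with walls 8 mm thick, a cross rib and two round bosses inside; the same after a half turn. Origin under its centre, on the bench. It starts on the robot's side of the fence, askew by at most 0.3 rad to it, clear of both stops. Pushing it takes up to about 10 N.
- stop (a joint): Travel of the sliding stop along the fence, m: 0 is fully open (its face 270 mm from the end stop's face), growing towards the end stop, at most 0.15. It stays where it is left; sliding it takes about 2 N (more when it pushes the bed).
- stop_face (a point): Point on the sliding stop's working face (the one that looks along the jig's -y to the end stop), 28 mm in front of the fence face and 20 mm above the bench. The stop is a steel block 30 mm thick along the fence (from this face towards the jig's +y), reaching from 1 to 55 mm in front of the fence face, 2 to 42 mm above the bench; it also straddles the fence, to 35 mm behind its face.
- bell: Brass typewriter bell, bystander, a dome 52 mm across and 35 mm high standing on its rim, outside the end stop. Origin under its centre.
- margin_stop: Steel margin stop, bystander, a stepped block 30 x 14 x 27 mm high near the bed's left side. Origin under its centre.
- pliers: Bent-nose pliers with black grips, bystander, lying flat, 145 mm long along its x, 64 mm wide, 13 mm high. Origin on the bench under the pivot, the grips towards its -x.
- roller: Old black platen roller with square steel end plates, bystander, lying along its x, 248 mm long over its spindle ends, 40 mm high. Origin under its middle.
- tin: Round closed tin, bystander, 56 mm across, 36 mm high, standing behind the fence. Origin under its centre.
- screwdriver: Screwdriver with a wooden handle, bystander, 170 mm long, lying along its x. Origin on the bench under it.
Things that resemble listed ones, but are neither listed nor needed, are in the scene too. Leave any brown or pink look-alike of the bed alone.

How it is judged (in metres and radians):
At the end, for the whole second after the job is handed in: The bed lies flat and at rest, its long side within 3 mm of the fence face and parallel to it within 2 degrees, one end within 3 mm of the end stop, the sliding stop's face within 3 mm of its other end and within 134 mm of the end stop's face (x of bed in the frame of jig between -0.049 and -0.043 m and y of bed in the frame of jig between 0.062 and 0.068 m and angle between the y axis of bed and the y axis of jig, either way round below 0.035 rad and y of stop_face in the frame of jig below 0.134 m and y of stop_face in the frame of bed below 0.068 m and height (world z) of bed below 0.005 m and linear speed of bed below 0.01 m/s); the robot touches nothing.
It fails at once if the bed is lifted or tipped (height (world z) of bed above 0.01 m or angle between bed's own z axis and vertical above 0.15 rad).
It fails at once if a bystander (bell, margin stop, pliers, roller, tin or screwdriver) is moved by more than 15 mm (distance of any of bell, margin_stop, pliers, roller, tin, screwdriver from where it was at the start of the episode above 0.015 m).
It also fails if it takes over 51 s, if anything falls off the work surface, if the arm or the gripper's body presses on something with over 40 N, if the wrist force passes 120 N, or if a joint passes its speed limit or range.

### The arm

A 6-joint arm with a two-finger parallel gripper is mounted at the origin on the work surface. World frame = base frame: x ahead of the robot, y to its left, z up, the work surface at z = 0. Lengths are in mm, angles in rad, forces in N, time in s.
With the tool pointing down it reaches from about 350 to 875 mm from the base axis. Payload 4.2 kg.
Tool frame: the origin (TCP) lies at the very end of the fingers, on their centre line; the grasp point (between the pads) lies arm.grip_depth behind it (arm.grip_depth is the distance from the TCP to the grasp point, in mm); x points along the fingers, y is the direction in which the jaws open and shut, and the axes are right-handed (so a half turn about x gives the same grasp; the last joint's range is limited). The gripper opens to 85 mm and grips with 20 to 120 N. Pads are 22 mm wide; open, the fingers measure 114 mm over their backs; the gripper's body (76 mm by 85 mm) begins 54 mm behind the grasp point. The pads swing forward as they close: fully open they stand 13 mm farther back than shut.
Start: joints at [-1.064, 0.385, 0.008, 0, -1.194, -0.259], TCP at [153.312, -605.883, 231.312] pointing down, gripper open.
Joint ranges: [-3.14, 3.14], [-1.21, 2.06], [-1.07, 1.41], [-3.16, 2.05], [-2.99, -0.16], [-3.1, 3.1]. Speed limits (rad/s): [2.79, 2.79, 3.14, 3.14, 3.14, 3.14].

### API

Orientations are given as a unit quaternion [x, y, z, w].
In Python, from bench import arm, get_image, models gives the robot as it stands.
- The arm moves only by the tool arm_command, never from a script. Its argument "rows" is a list of rows, each an object of numbers: "dx", "dy", "dz": the shift along the tool's x, y, z in m; "wx", "wy", "wz": the turn, a rotation vector about the tool's x, y, z in degrees; "gripper": the closure, from -1 (fully open) to 1 (shut). A call has exactly 8 rows; each row is the pose to reach, as a shift and turn from the pose measured when the call began, along the tool's axes at that moment; what a row does not reach only later rows make up. A row lasts 1/10 s, in which the tool goes at most 50 mm and 8.59 degrees, less where a joint would pass 70% of its speed; a pose out of reach is approached as far as the arm can. A call with a gripper value outside its range is refused whole. The fingers move at their own pace and stop on an object; the grip force is fixed at half the most. Time passes only in rows, so rows that repeat a pose let the fingers close, or fill a call up. It gives the time, the measured TCP pose, the force and the opening at its end, in the units of the state.
- arm.read_state(): the state, without advancing time (a new reading comes with each control period).
- get_image(name): name is "side" or "top" or "wrist"; returns a dict with "img" (420x560x3 uint8, red, green, blue), "K" (3x3 intrinsics, pixels), "rvec" (rotation vector, rad) and "tvec" (3), from world to camera coordinates, as OpenCV has them; the wrist camera has in their place "T_tool_cam" (4x4, takes a point from camera to tool coordinates, whose origin is the TCP and whose axes are the tool frame's). Camera axes: x right, y down, z forward; pixel columns grow to the right and rows downward; lengths in mm; the calibration is good to about 2 mm. The wrist camera is an equidistant fisheye: a pixel r from the principal point sees the ray r / f radians off the axis. A picture is of the moment at which its call begins: read the wrist's pose just before it. There is no depth.
- arm.job_done(): hands the job in, once; it reports no verdict.
Trained networks look in the newest picture that a camera, given by its name, has taken for a name from the list of things; names that differ only in an ending like _2 or _b are one class to them, and where a whole thing is asked for, a point or a joint stands for the part that bears it (a point fixed in the world has none). Each returns a list of dicts, best first, with "conf" (0 to 1); they miss things now and then, are a little off and sometimes report something else, mostly with a low value. They report only what shows in the picture. A call takes as long as a camera call. They do not tell look-alikes from the thing itself.
- models.cut_out(camera, query): "mask" (420x560 bool, what is visible of it) and "extent" ([left, top, right, bottom] in pixels, round what is visible of it).
The state is a dict: "clock": time; "joints": joint angles; "joint_vel": joint speeds; "joint_efforts": joint torques, N m; "position": TCP position; "ee_rot": TCP orientation; "contact_force": force on the tool from outside, world axes, zero at the start; "wrist_torque": the same for the moment, N m; "gripper_width": finger opening in mm.
Only numpy, scipy, OpenCV 4.12 (cv2) and the standard library are available. Lean on these libraries where they do the work, as an engineer would, in place of code of your own. Each camera call takes 0.05 s, during which the arm holds its last target.

## Working session

There is one attempt and no reset: what is moved stays moved. The work goes in short steps, Python scripts to look and compute and a tool call to move; the robot and the scene stay as the last step left them, time stands still between calls to the robot, and variables do not carry over. Pictures are saved under pics/ and viewed, and the job is handed in when it is done.

Besides the shell and the picture viewer there is one more tool, called after "Call:" by a JSON object that holds its "fn" and its "kwargs". arm_command: Moves the arm, as the interface text tells. Its arguments: {"type":"object","properties":{"rows":{"type":"array"}},"required":["rows"]}

```bash
ls; mkdir -p pics; python3 - <<'E'
from bench import arm,get_image,models
import cv2,pickle
s=arm.read_state();print(s)
for n in ["side","top","wrist"]:
    d=get_image(n);cv2.imwrite(f"pics/{n}0.png",d["img"][:,:,::-1]);pickle.dump(d,open(f"pics/{n}0.pkl","wb"))
    print(n,{k:v for k,v in d.items() if k!='img'})
E
```

```text
pics
{'clock': 0.0, 'joints': array([-1.06438154e+00,  3.85547815e-01,  6.62017534e-03, -5.10467494e-04,
       -1.19398707e+00, -2.58629746e-01]), 'joint_vel': array([-0.00034224,  0.0018225 , -0.00062218, -0.00172676,  0.00031965,
        0.00057516]), 'joint_efforts': array([ 8.12273265e-05, -3.92286301e+01,  1.88402349e+01,  4.18598950e+00,
       -4.44945035e-03,  6.56559990e-06]), 'position': array([ 153.18142285, -605.3336839 ,  230.22294131]), 'ee_rot': array([-0.08655773,  0.70181865,  0.08807261,  0.70157078]), 'contact_force': array([-0.20623651, -0.30005468, -0.10272861]), 'wrist_torque': array([-0.03396091,  0.03732214,  0.00944554]), 'gripper_width': 85.3375967137232}
side {'K': array([[421.30237228,   0.        , 288.07294585],
       [  0.        , 421.30237228, 208.46932659],
       [  0.        ,   0.        ,   1.        ]]), 'rvec': array([ 0.29311324, -2.83277433,  1.13461881]), 'tvec': array([ 490.28523345,   98.3336286 , 1120.34660838])}
top {'K': array([[453.67161845,   0.        , 270.18090212],
       [  0.        , 453.67161845, 217.74233032],
       [  0.        ,   0.        ,   1.        ]]), 'rvec': array([ 2.16948524, -2.22570275,  0.04961359]), 'tvec': array([  10.28529637,  494.22267044, 1308.25390211])}
wrist {'K': array([[325.1922621 ,   0.        , 280.33134977],
       [  0.        , 325.1922621 , 216.60701966],
       [  0.        ,   0.        ,   1.        ]]), 'T_tool_cam': array([[-9.82693851e-04, -2.81166114e-01,  9.59658611e-01,
        -1.41679269e+02],
       [ 9.99999394e-01,  2.00383117e-04,  1.08271232e-03,
         1.12340445e+00],
       [-4.96721398e-04,  9.59659094e-01,  2.81165747e-01,
        -7.13657943e+01],
       [ 0.00000000e+00,  0.00000000e+00,  0.00000000e+00,
         1.00000000e+00]])}
```

View pics/top0.png

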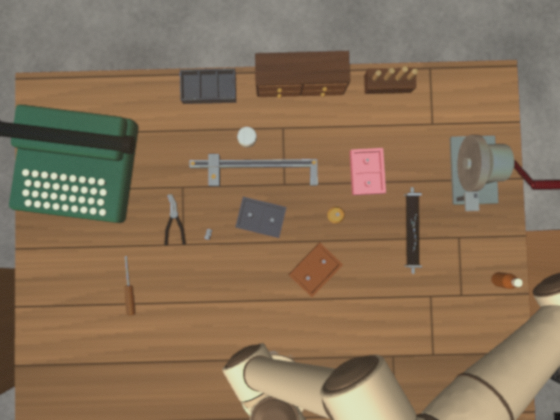

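View pics/side0.png

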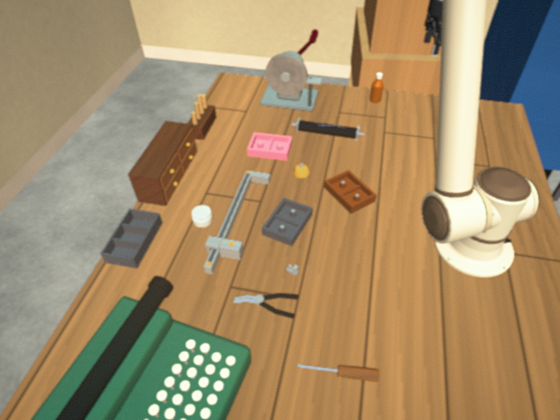

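View pics/wrist0.png

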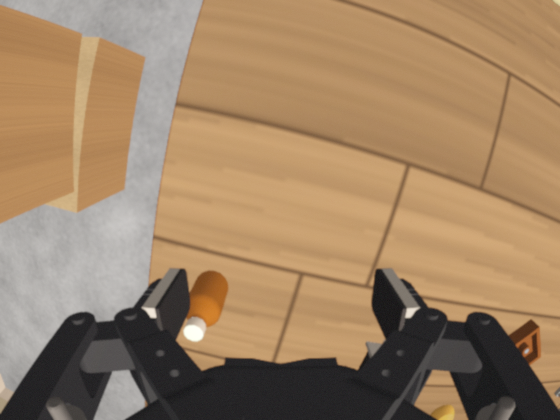

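Top view: the dark bed is at (261,217). The fence runs (190..317,163), with the end stop at (314,173) and the sliding stop at (214,170). The bell is at (335,215), the margin stop at (208,234), and the pliers at (174,220). Next I'll measure them.

```bash
cat > h.py <<'E'
import numpy as np,cv2
def cam(d):
    R=cv2.Rodrigues(d["rvec"])[0];return R,d["tvec"]
def bp(d,uv,z):
    R,t=cam(d);K=d["K"]
    uv=np.atleast_2d(np.array(uv,float))
    r=(np.linalg.inv(K)@np.c_[uv,np.ones(len(uv))].T).T@R
    c=-R.T@t
    return c+r*((z-c[2])/r[:,2])[:,None]
def pj(d,P):
    return cv2.projectPoints(np.array(P,float).reshape(-1,3),d["rvec"],d["tvec"],d["K"],None)[0].reshape(-1,2)
E
python3 - <<'E'
from bench import arm,get_image,models
from h import *
for c in ["top","side"]:
    d=get_image(c)
    im=cv2.cvtColor(d["img"],cv2.COLOR_RGB2BGR)
    for q in ["bed","jig","stop","bell","margin_stop","pliers","tin","roller"]:
        for r in models.cut_out(c,q):
            if r["conf"]<.3: continue
            m=r["mask"].astype(np.uint8)
            (cx,cy),(w,h),a=cv2.minAreaRect(cv2.findNonZero(m))
            bx=cv2.boxPoints(((cx,cy),(w,h),a))
            z=28 if q in("bed","jig") else 42 if q=="stop" else 15
            print(c,q,round(r["conf"],2),r["extent"],bp(d,[(cx,cy)],z).round(0)[0], [bp(d,bx,z)[:,:2].round(0).tolist()])
    cv2.imwrite(f"pics/{c}1.png",im)
    crop=im[120:260,150:350] if c=="top" else im[150:340,180:380]
    cv2.imwrite(f"pics/{c}1c.png",cv2.resize(crop,None,fx=4 if c=="top" else 3,fy=4 if c=="top" else 3,interpolation=cv2.INTER_CUBIC))
E
```

```text
top bed 0.83 [350.9, 150.2, 385.1, 193.9] [ 621. -285.   28.] [[[687.0, -234.0], [690.0, -334.0], [556.0, -336.0], [553.0, -237.0]]]
top bed 0.8 [291.9, 243.4, 339.9, 301.6] [ 344. -130.   28.] [[[330.0, -48.0], [425.0, -144.0], [357.0, -212.0], [262.0, -115.0]]]
top bed 0.72 [233.1, 197.4, 285.8, 236.4] [498.  25.  28.] [[[470.0, 102.0], [562.0, 76.0], [526.0, -52.0], [433.0, -26.0]]]
top jig 0.64 [191.2, 153.7, 317.8, 186.0] [633.  42.  28.] [[[684.0, 225.0], [674.0, -142.0], [582.0, -140.0], [591.0, 226.0]]]
top stop 0.64 [210.6, 157.8, 224.1, 189.4] [633. 152.  42.] [[[680.0, 168.0], [679.0, 134.0], [587.0, 135.0], [588.0, 170.0]]]
top bell 0.69 [326.5, 202.6, 344.5, 221.9] [ 499. -192.   15.] [[[524.0, -168.0], [523.0, -217.0], [473.0, -216.0], [475.0, -167.0]]]
top margin_stop 0.36 [205.3, 228.0, 210.9, 238.5] [453. 177.  15.] [[[442.0, 187.0], [468.0, 180.0], [464.0, 167.0], [438.0, 175.0]]]
top pliers 0.72 [167.1, 192.7, 188.0, 244.5] [499. 274.  15.] [[[571.0, 302.0], [570.0, 244.0], [427.0, 246.0], [429.0, 304.0]]]
top tin 0.76 [239.8, 126.0, 257.3, 148.6] [732.  59.  15.] 
[... 930 characters left out ...]
2.0, 141.0], [584.0, 148.0], [579.0, 202.0]]]
side bell 0.72 [292.7, 163.4, 309.9, 176.3] [ 497. -186.   15.] [[[514.0, -152.0], [526.0, -212.0], [480.0, -221.0], [469.0, -161.0]]]
side pliers 0.67 [235.8, 294.5, 298.8, 319.4] [497. 282.  15.] [[[568.0, 311.0], [575.0, 247.0], [425.0, 252.0], [424.0, 315.0]]]
side tin 0.87 [189.6, 204.2, 212.8, 226.8] [732.  58.  15.] [[[778.0, 39.0], [733.0, 4.0], [687.0, 77.0], [730.0, 110.0]]]
side roller 0.72 [289.8, 118.6, 363.7, 141.2] [ 447. -418.   15.] [[[567.0, -379.0], [577.0, -464.0], [326.0, -457.0], [326.0, -375.0]]]
side roller 0.54 [235.1, 293.4, 302.0, 319.3] [492. 295.  15.] [[[574.0, 280.0], [425.0, 248.0], [413.0, 311.0], [555.0, 340.0]]]
```

View pics/top1c.png

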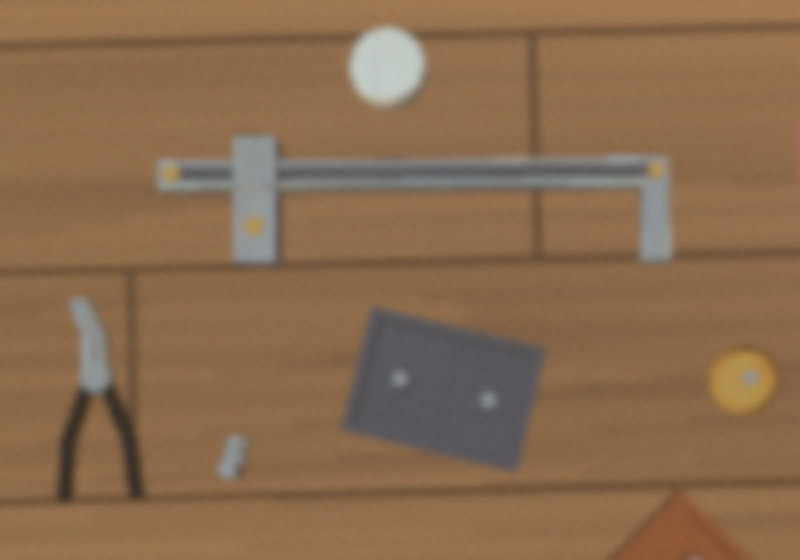

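View pics/side1c.png

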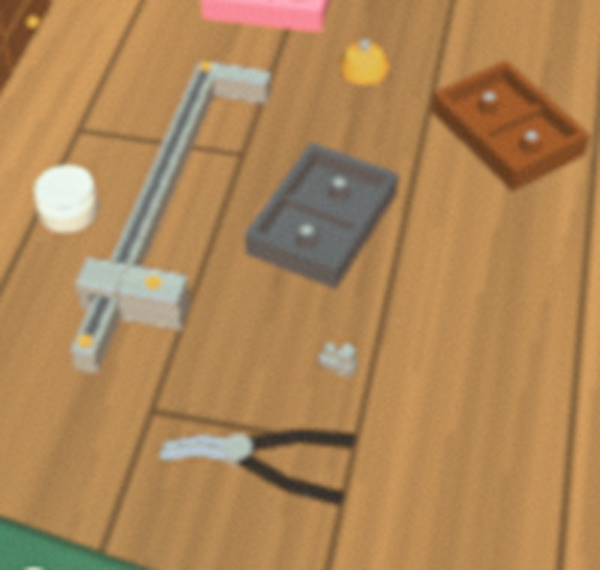

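```bash
python3 - <<'E'
from h import *
import pickle
from scipy.optimize import least_squares
d=pickle.load(open("pics/top0.pkl","rb"))
f=lambda u:[((np.array(p)+.5)/4-.5+np.array([150,120])) for p in u]
fx=lambda u,z:bp(d,f(u),z)[:,:2].round(1)
print("fence lower edge",fx([(158,191),(639,185)],28))
print("endstop face top",fx([(641,190),(641,262)],28))
print("endstop outer",fx([(671,157),(672,262)],28))
print("bed",fx([(373,307),(545,348),(517,471),(345,430),(445,389)],28))
print("stop",fx([(233,136),(277,135),(278,262),(233,262)],42))
print("margin",fx([(231,456)],14))
# jig fit using model points
obs=np.array(f([(158,191),(641,262),(671,262),(670,157),(157,160),(641,187)]))
mod=np.array([(0,350),(-55,0),(-55,-20),(20,-20),(20,350),(0,0)])
def P(p,m,z):
    c,s=np.cos(p[2]),np.sin(p[2]);return np.c_[m@np.array([[c,s],[-s,c]])+p[:2],np.full(len(m),z)]
r=least_squares(lambda p:(pj(d,P(p,mod,28.))-obs).ravel(),[640,-130,0],x_scale=[10,10,.1]);print("jig",r.x,r.fun.reshape(-1,2).round(2))
mb=np.array([(46,65),(46,-65),(-46,-65),(-46,65)])
ob=np.array(f([(373,307),(545,348),(517,471),(345,430)]))
r2=least_squares(lambda p:(pj(d,P(p,mb,28.))-ob).ravel(),[500,20,-.2],x_scale=[10,10,.1]);print("bed",r2.x,r2.fun.reshape(-1,2).round(2))
from bench import arm
from scipy.spatial.transform import Rotation as Ro
s=arm.read_state();print(Ro.from_quat(s["ee_rot"]).as_matrix().round(3), arm.grip_depth)
# side overlay
sd=pickle.load(open("pics/side0.pkl","rb"));im=sd["img"][:,:,::-1].copy();im=cv2.resize(im[150:340,180:380],None,fx=3,fy=3)
for p,m,c in[(r.x,mod[[0,4,3,2,1,5]],(0,0,255)),(r2.x,mb,(0,255,0))]:
    q=(pj(sd,P(p,m,28.))-[180,150]+.5)*3-.5
    cv2.polylines(im,[q.round().astype(int).reshape(-1,1,2)],True,c,1)
cv2.imwrite("pics/sideov.png",im)
E
```

```text
fence lower edge [[ 645.1  227.9]
 [ 640.5 -119.3]]
endstop face top [[ 636.8 -120.6]
 [ 584.7 -119.1]]
endstop outer [[ 660.3 -143. ]
 [ 584.1 -141.4]]
bed [[557.1  74.6]
 [524.4 -48.3]
 [436.6 -25.8]
 [469.1  96.7]
 [496.7  24.3]]
stop [[681.  171.1]
 [680.9 139.6]
 [589.7 140.8]
 [590.5 172.8]]
margin [[452.8 180.8]]
jig [ 6.39679666e+02 -1.21313626e+02 -1.92880825e-02] [[-0.26 -0.45]
 [ 0.4  -0.02]
 [-0.16 -0.06]
 [-0.19  0.34]
 [ 0.    0.42]
 [ 0.2  -0.23]]
bed [ 4.96821375e+02  2.43138929e+01 -2.55944525e-01] [[-0.32 -0.22]
 [ 0.67 -0.18]
 [ 0.39  0.25]
 [-0.73  0.14]]
[[-0.    -0.245  0.969]
 [-0.     0.969  0.245]
 [-1.    -0.    -0.   ]] 18.700000000000003
```

View pics/sideov.png

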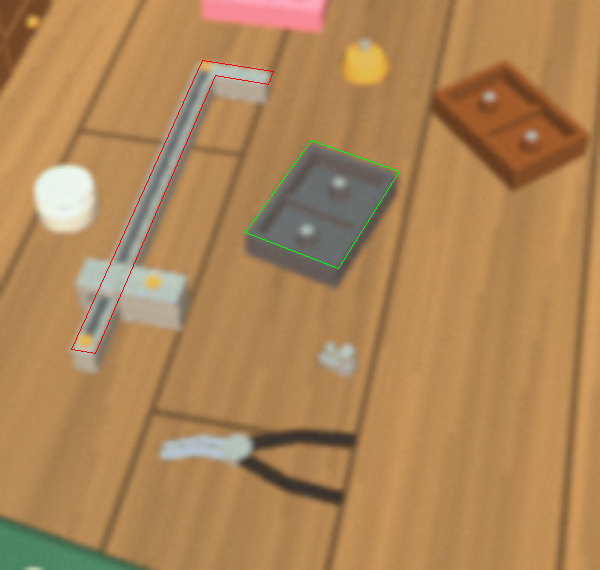

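Call:
{"fn": "arm_command", "kwargs": {"rows": [{"dx": 0, "dy": 0.558, "dz": 0.406, "wx": 15.3, "gripper": -1}, {"dx": 0, "dy": 0.558, "dz": 0.406, "wx": 15.3, "gripper": -1}, {"dx": 0, "dy": 0.558, "dz": 0.406, "wx": 15.3, "gripper": -1}, {"dx": 0, "dy": 0.558, "dz": 0.406, "wx": 15.3, "gripper": -1}, {"dx": 0, "dy": 0.558, "dz": 0.406, "wx": 15.3, "gripper": -1}, {"dx": 0, "dy": 0.558, "dz": 0.406, "wx": 15.3, "gripper": -1}, {"dx": 0, "dy": 0.558, "dz": 0.406, "wx": 15.3, "gripper": -1}, {"dx": 0, "dy": 0.558, "dz": 0.406, "wx": 15.3, "gripper": -1}]}}

```text
validation failed for argument at $.ro...
```

Call:
{"fn": "arm_command", "kwargs": {"rows": [{"dx": 0.0, "dy": 0.558, "dz": 0.406, "wx": 15.3, "wy": 0.0, "wz": 0.0, "gripper": -1.0}, {"dx": 0.0, "dy": 0.558, "dz": 0.406, "wx": 15.3, "wy": 0.0, "wz": 0.0, "gripper": -1.0}, {"dx": 0.0, "dy": 0.558, "dz": 0.406, "wx": 15.3, "wy": 0.0, "wz": 0.0, "gripper": -1.0}, {"dx": 0.0, "dy": 0.558, "dz": 0.406, "wx": 15.3, "wy": 0.0, "wz": 0.0, "gripper": -1.0}, {"dx": 0.0, "dy": 0.558, "dz": 0.406, "wx": 15.3, "wy": 0.0, "wz": 0.0, "gripper": -1.0}, {"dx": 0.0, "dy": 0.558, "dz": 0.406, "wx": 15.3, "wy": 0.0, "wz": 0.0, "gripper": -1.0}, {"dx": 0.0, "dy": 0.558, "dz": 0.406, "wx": 15.3, "wy": 0.0, "wz": 0.0, "gripper": -1.0}, {"dx": 0.0, "dy": 0.558, "dz": 0.406, "wx": 15.3, "wy": 0.0, "wz": 0.0, "gripper": -1.0}]}}

```text
clock: 1.85
position: [302.4, -232.9, 231.7]
ee_rot: [0.007, 0.707, -0.007, 0.708]
contact_force: [1.0, -1.1, 1.0]
gripper_width: 85.5
```

Call:
{"fn": "arm_command", "kwargs": {"rows": [{"dx": 0.0, "dy": 0.27, "dz": 0.103, "wx": 0.0, "wy": 0.0, "wz": 0.0, "gripper": -1.0}, {"dx": 0.0, "dy": 0.27, "dz": 0.103, "wx": 0.0, "wy": 0.0, "wz": 0.0, "gripper": -1.0}, {"dx": 0.0, "dy": 0.27, "dz": 0.103, "wx": 0.0, "wy": 0.0, "wz": 0.0, "gripper": -1.0}, {"dx": 0.0, "dy": 0.27, "dz": 0.103, "wx": 0.0, "wy": 0.0, "wz": 0.0, "gripper": -1.0}, {"dx": 0.17, "dy": 0.27, "dz": 0.103, "wx": 0.0, "wy": 0.0, "wz": 0.0, "gripper": -1.0}, {"dx": 0.17, "dy": 0.27, "dz": 0.103, "wx": 0.0, "wy": 0.0, "wz": 0.0, "gripper": -1.0}, {"dx": 0.17, "dy": 0.27, "dz": 0.103, "wx": 0.0, "wy": 0.0, "wz": 0.0, "gripper": -1.0}, {"dx": 0.17, "dy": 0.27, "dz": 0.103, "wx": 0.0, "wy": 0.0, "wz": 0.0, "gripper": -1.0}]}}

```text
clock: 2.65
position: [411.2, 36.1, 60.4]
ee_rot: [0.006, 0.706, -0.007, 0.708]
contact_force: [0.1, 0.5, -0.5]
gripper_width: 85.6
```

```bash
cat > look.py <<'E'
import sys
from bench import arm,get_image,models
from h import *
import pickle
n=sys.argv[1]
print(arm.read_state()["position"].round(1),arm.read_state()["contact_force"].round(1),arm.read_state()["clock"])
for c in sys.argv[2:]:
    d=get_image(c);pickle.dump(d,open(f"pics/{c}{n}.pkl","wb"));im=d["img"][:,:,::-1]
    if c=="top": im=cv2.resize(im[120:270,150:350],None,fx=4,fy=4,interpolation=cv2.INTER_CUBIC)
    if c=="side": im=cv2.resize(im[150:340,180:380],None,fx=3,fy=3,interpolation=cv2.INTER_CUBIC)
    cv2.imwrite(f"pics/{c}{n}.png",im)
E
python3 look.py 2 side wrist
```

```text
[411.2  36.1  60.4] [ 0.1  0.5 -0.5] 2.65
```

View pics/side2.png

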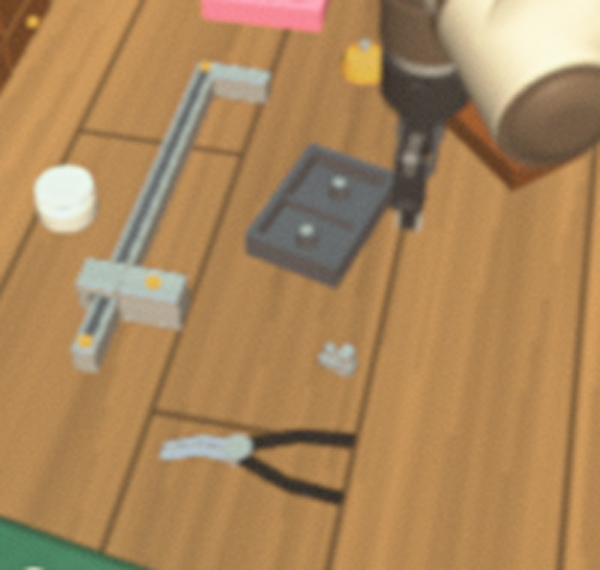

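View pics/wrist2.png

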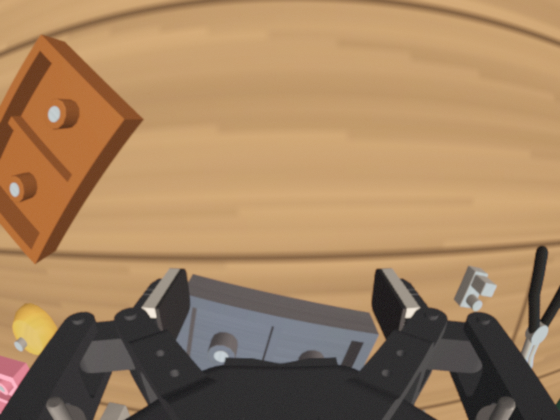

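```bash
python3 - <<'E'
from h import *
import pickle
d=pickle.load(open("pics/side2.pkl","rb"))
for z in (60,70,73,80): print(z,((pj(d,[(411,79,z),(411,93,z),(422,93,z),(400,93,z)])-[180,150]+.5)*3-.5).round(0).tolist())
E
```

```text
60 [[409.0, 237.0], [407.0, 249.0], [394.0, 247.0], [419.0, 251.0]]
70 [[410.0, 229.0], [407.0, 242.0], [394.0, 240.0], [420.0, 244.0]]
73 [[410.0, 227.0], [407.0, 239.0], [394.0, 237.0], [420.0, 241.0]]
80 [[410.0, 222.0], [408.0, 234.0], [395.0, 232.0], [421.0, 236.0]]
```

Call:
{"fn": "arm_command", "kwargs": {"rows": [{"dx": 0.02, "dy": 0.0, "dz": 0.0, "wx": 0.0, "wy": 0.0, "wz": 0.0, "gripper": -1.0}, {"dx": 0.04, "dy": 0.0, "dz": 0.0, "wx": 0.0, "wy": 0.0, "wz": 0.0, "gripper": -1.0}, {"dx": 0.05, "dy": 0.0, "dz": 0.0, "wx": 0.0, "wy": 0.0, "wz": 0.0, "gripper": -1.0}, {"dx": 0.054, "dy": 0.0, "dz": 0.0, "wx": 0.0, "wy": 0.0, "wz": 0.0, "gripper": -1.0}, {"dx": 0.056, "dy": 0.0, "dz": 0.0, "wx": 0.0, "wy": 0.0, "wz": 0.0, "gripper": -1.0}, {"dx": 0.058, "dy": 0.0, "dz": 0.0, "wx": 0.0, "wy": 0.0, "wz": 0.0, "gripper": -1.0}, {"dx": 0.06, "dy": 0.0, "dz": 0.0, "wx": 0.0, "wy": 0.0, "wz": 0.0, "gripper": -1.0}, {"dx": 0.06, "dy": 0.0, "dz": 0.0, "wx": 0.0, "wy": 0.0, "wz": 0.0, "gripper": -1.0}]}}

```text
clock: 3.55
position: [408.8, 35.0, -2.0]
ee_rot: [0.005, 0.71, -0.008, 0.705]
contact_force: [1.5, -0.0, 0.7]
gripper_width: 85.2
```

```bash
python3 look.py 3 side
```

```text
[408.8  35.   -2. ] [ 1.5 -0.   0.7] 3.55
```

View pics/side3.png

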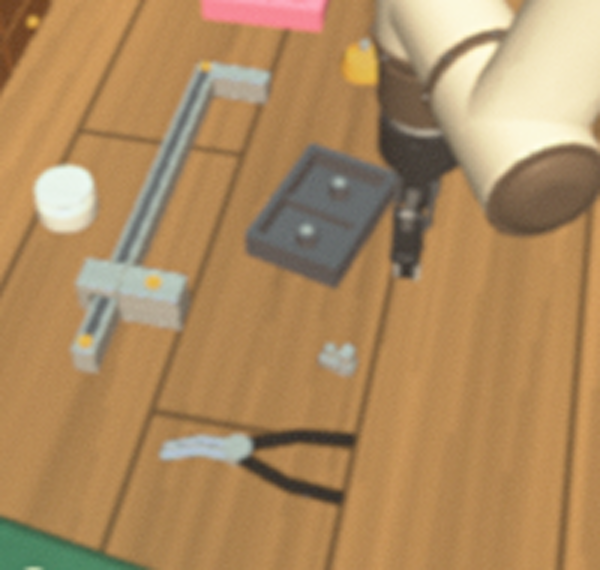

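Call:
{"fn": "arm_command", "kwargs": {"rows": [{"dx": 0.0, "dy": 0.0, "dz": 0.012, "wx": 0.0, "wy": 0.0, "wz": 0.0, "gripper": -1.0}, {"dx": 0.0, "dy": 0.0, "dz": 0.02, "wx": 0.0, "wy": 0.0, "wz": 0.0, "gripper": -1.0}, {"dx": 0.0, "dy": 0.0, "dz": 0.028, "wx": 0.0, "wy": 0.0, "wz": 0.0, "gripper": -1.0}, {"dx": 0.0, "dy": 0.0, "dz": 0.036, "wx": 0.0, "wy": 0.0, "wz": 0.0, "gripper": -1.0}, {"dx": 0.0, "dy": 0.0, "dz": 0.044, "wx": 0.0, "wy": 0.0, "wz": 0.0, "gripper": -1.0}, {"dx": 0.0, "dy": 0.0, "dz": 0.052, "wx": 0.0, "wy": 0.0, "wz": 0.0, "gripper": -1.0}, {"dx": 0.0, "dy": 0.0, "dz": 0.06, "wx": 0.0, "wy": 0.0, "wz": 0.0, "gripper": -1.0}, {"dx": 0.0, "dy": 0.0, "dz": 0.068, "wx": 0.0, "wy": 0.0, "wz": 0.0, "gripper": -1.0}]}}

```text
clock: 4.4
position: [477.5, 33.9, -2.6]
ee_rot: [0.004, 0.71, -0.008, 0.705]
contact_force: [-3.8, -0.0, -1.4]
gripper_width: 85.7
```

```bash
python3 look.py 4 side top
```

```text
[477.5  33.9  -2.6] [-3.8 -0.  -1.4] 4.4
```

View pics/side4.png

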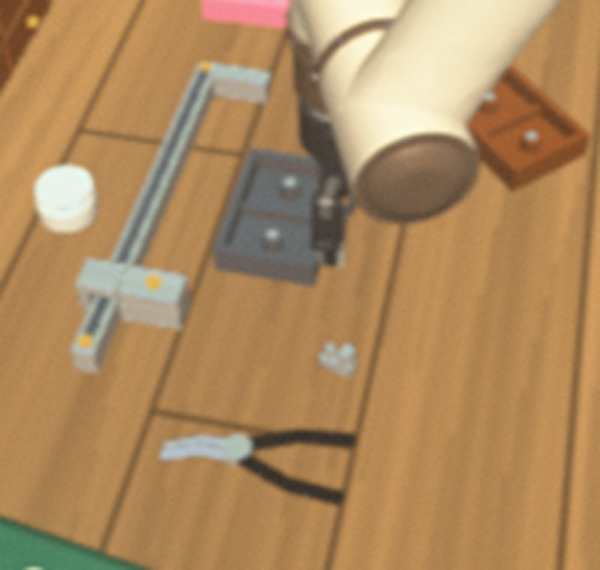

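View pics/top4.png

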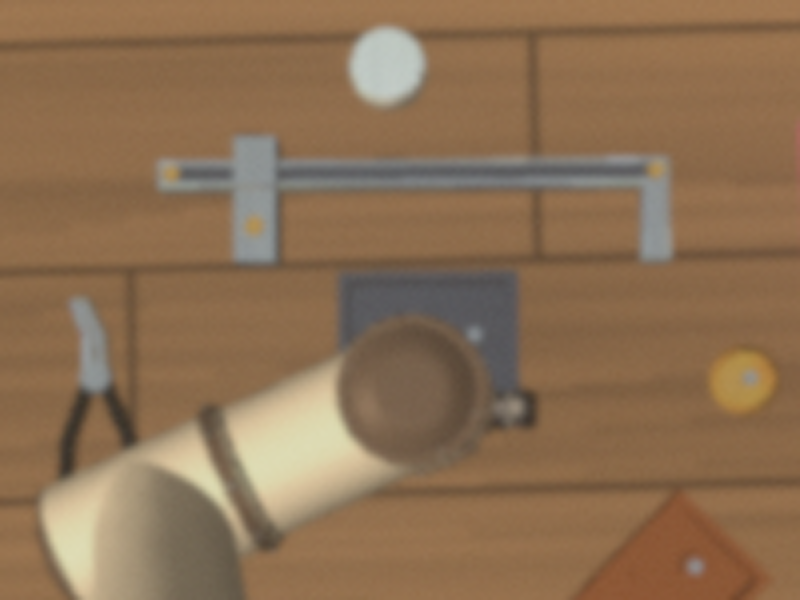

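Call:
{"fn": "arm_command", "kwargs": {"rows": [{"dx": 0.0, "dy": 0.0, "dz": 0.01, "wx": 0.0, "wy": 0.0, "wz": 0.0, "gripper": -1.0}, {"dx": 0.0, "dy": 0.0, "dz": 0.02, "wx": 0.0, "wy": 0.0, "wz": 0.0, "gripper": -1.0}, {"dx": 0.0, "dy": 0.0, "dz": 0.03, "wx": 0.0, "wy": 0.0, "wz": 0.0, "gripper": -1.0}, {"dx": 0.0, "dy": 0.0, "dz": 0.039, "wx": 0.0, "wy": 0.0, "wz": 0.0, "gripper": -1.0}, {"dx": 0.0, "dy": 0.0, "dz": 0.047, "wx": 0.0, "wy": 0.0, "wz": 0.0, "gripper": -1.0}, {"dx": 0.0, "dy": 0.0, "dz": 0.053, "wx": 0.0, "wy": 0.0, "wz": 0.0, "gripper": -1.0}, {"dx": 0.0, "dy": 0.0, "dz": 0.057, "wx": 0.0, "wy": 0.0, "wz": 0.0, "gripper": -1.0}, {"dx": 0.0, "dy": 0.0, "dz": 0.058, "wx": 0.0, "wy": 0.0, "wz": 0.0, "gripper": -1.0}]}}

```text
clock: 5.3
position: [537.9, 33.6, -2.3]
ee_rot: [0.005, 0.708, -0.007, 0.706]
contact_force: [-5.5, 0.5, 3.4]
gripper_width: 85.6
```

```bash
python3 look.py 5 top
```

```text
[537.9  33.6  -2.3] [-5.5  0.5  3.4] 5.3
```

View pics/top5.png

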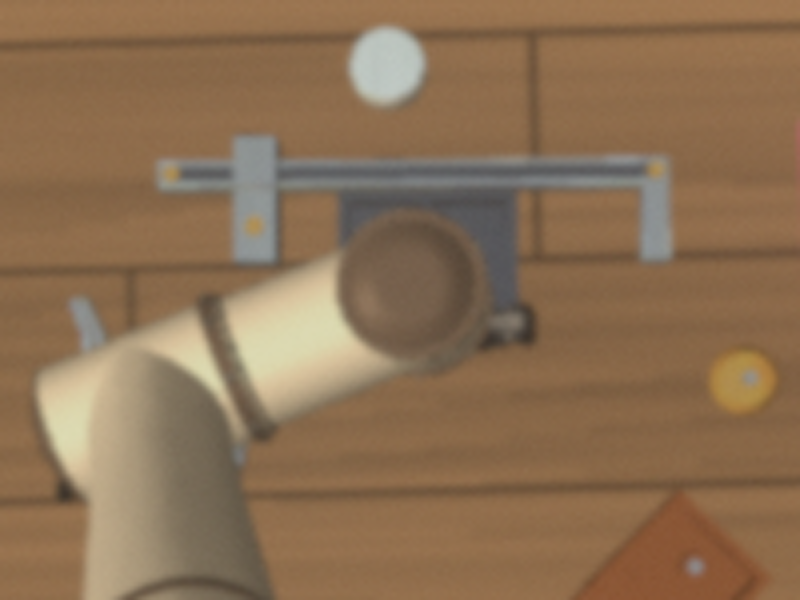

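Call:
{"fn": "arm_command", "kwargs": {"rows": [{"dx": 0.0, "dy": 0.0, "dz": 0.001, "wx": 0.0, "wy": 0.0, "wz": 0.0, "gripper": -1.0}, {"dx": 0.0, "dy": 0.0, "dz": 0.002, "wx": 0.0, "wy": 0.0, "wz": 0.0, "gripper": -1.0}, {"dx": 0.0, "dy": 0.0, "dz": 0.003, "wx": 0.0, "wy": 0.0, "wz": 0.0, "gripper": -1.0}, {"dx": 0.0, "dy": 0.0, "dz": 0.003, "wx": 0.0, "wy": 0.0, "wz": 0.0, "gripper": -1.0}, {"dx": 0.0, "dy": 0.0, "dz": 0.004, "wx": 0.0, "wy": 0.0, "wz": 0.0, "gripper": -1.0}, {"dx": 0.0, "dy": 0.0, "dz": 0.004, "wx": 0.0, "wy": 0.0, "wz": 0.0, "gripper": -1.0}, {"dx": 0.0, "dy": 0.0, "dz": 0.005, "wx": 0.0, "wy": 0.0, "wz": 0.0, "gripper": -1.0}, {"dx": 0.0, "dy": 0.0, "dz": 0.005, "wx": 0.0, "wy": 0.0, "wz": 0.0, "gripper": -1.0}]}}

```text
clock: 6.15
position: [541.0, 33.4, -2.4]
ee_rot: [0.005, 0.709, -0.007, 0.705]
contact_force: [-9.0, 2.4, 4.8]
gripper_width: 85.3
```

Call:
{"fn": "arm_command", "kwargs": {"rows": [{"dx": 0.0, "dy": 0.0, "dz": 0.001, "wx": 0.0, "wy": 0.0, "wz": 0.0, "gripper": -1.0}, {"dx": 0.0, "dy": 0.0, "dz": 0.002, "wx": 0.0, "wy": 0.0, "wz": 0.0, "gripper": -1.0}, {"dx": 0.0, "dy": 0.0, "dz": 0.003, "wx": 0.0, "wy": 0.0, "wz": 0.0, "gripper": -1.0}, {"dx": 0.0, "dy": 0.0, "dz": 0.004, "wx": 0.0, "wy": 0.0, "wz": 0.0, "gripper": -1.0}, {"dx": 0.0, "dy": 0.0, "dz": 0.005, "wx": 0.0, "wy": 0.0, "wz": 0.0, "gripper": -1.0}, {"dx": 0.0, "dy": 0.0, "dz": 0.005, "wx": 0.0, "wy": 0.0, "wz": 0.0, "gripper": -1.0}, {"dx": 0.0, "dy": 0.0, "dz": 0.005, "wx": 0.0, "wy": 0.0, "wz": 0.0, "gripper": -1.0}, {"dx": 0.0, "dy": 0.0, "dz": 0.005, "wx": 0.0, "wy": 0.0, "wz": 0.0, "gripper": -1.0}]}}

```text
clock: 6.95
position: [540.8, 32.9, -2.8]
ee_rot: [0.004, 0.713, -0.008, 0.701]
contact_force: [-14.8, 4.6, 9.2]
gripper_width: 85.2
```

```bash
python3 look.py 6 side
```

```text
[540.8  32.9  -2.8] [-14.8   4.6   9.2] 6.95
```

View pics/side6.png

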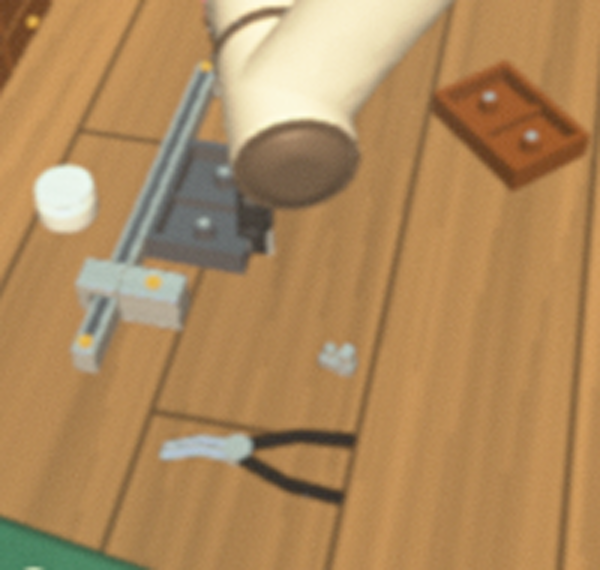

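```bash
cat > to.py <<'E'
import sys
from bench import arm
import numpy as np
from scipy.spatial.transform import Rotation as Ro
s=arm.read_state();R=Ro.from_quat(s["ee_rot"])
a=-0.019
T=Ro.from_matrix(np.array([[0,-np.sin(a),np.cos(a)],[0,np.cos(a),np.sin(a)],[-1,0,0]]))
print(s["position"].round(1),s["contact_force"].round(1),"turn",(R.inv()*T).as_rotvec(degrees=True).round(1))
for g in sys.argv[1:]:
    g=np.array([float(x) for x in g.split(",")])
    print(g,((R.inv().apply(g-s["position"]))/1000).round(4))
E
python3 to.py 500,33,-2 500,33,150 612,210,150 612,210,60
```

```text
[540.8  32.9  -2.8] [-15.3   3.9   9.8] turn [ 0.1 -0.9  0.4]
[500.  33.  -2.] [-0.0001 -0.0006 -0.0408]
[500.  33. 150.] [-0.1521 -0.0015 -0.0433]
[612. 210. 150.] [-0.155   0.1774  0.0656]
[612. 210.  60.] [-0.065  0.178  0.067]
```

Call:
{"fn": "arm_command", "kwargs": {"rows": [{"dx": 0.0, "dy": 0.0, "dz": -0.041, "wx": 0.0, "wy": -0.9, "wz": 0.4, "gripper": -1.0}, {"dx": -0.05, "dy": -0.001, "dz": -0.042, "wx": 0.0, "wy": -0.9, "wz": 0.4, "gripper": -1.0}, {"dx": -0.1, "dy": -0.001, "dz": -0.043, "wx": 0.0, "wy": -0.9, "wz": 0.4, "gripper": -1.0}, {"dx": -0.15, "dy": -0.001, "dz": -0.043, "wx": 0.0, "wy": -0.9, "wz": 0.4, "gripper": 1.0}, {"dx": -0.155, "dy": 0.177, "dz": 0.065, "wx": 0.0, "wy": -0.9, "wz": 0.4, "gripper": 1.0}, {"dx": -0.155, "dy": 0.177, "dz": 0.065, "wx": 0.0, "wy": -0.9, "wz": 0.4, "gripper": 1.0}, {"dx": -0.155, "dy": 0.177, "dz": 0.065, "wx": 0.0, "wy": -0.9, "wz": 0.4, "gripper": 1.0}, {"dx": -0.155, "dy": 0.177, "dz": 0.065, "wx": 0.0, "wy": -0.9, "wz": 0.4, "gripper": 1.0}]}}

```text
clock: 7.8
position: [610.0, 205.3, 151.5]
ee_rot: [0.007, 0.705, -0.005, 0.709]
contact_force: [0.9, 0.0, 0.2]
gripper_width: 12.1
```

```bash
python3 look.py 7 side top; python3 to.py 612,212,60 612,212,12 612,190,12
```

```text
[610.  205.3 151.5] [0.9 0.  0.2] 7.8
[611.8 208.4 149.9] [-0.5  0.3 -1. ] turn [ 0.4  0.4 -0.2]
[612. 212.  60.] [ 0.09    0.0033 -0.0005]
[612. 212.  12.] [ 0.138   0.0031 -0.0008]
[612. 190.  12.] [ 0.1379 -0.0189 -0.0005]
```

View pics/side7.png

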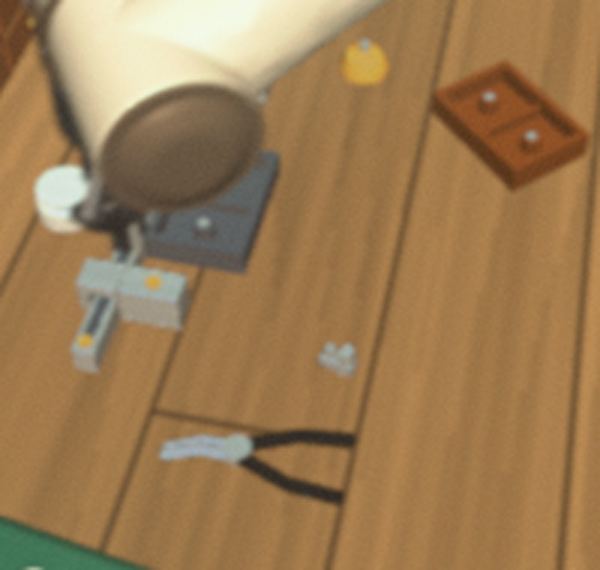

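View pics/top7.png

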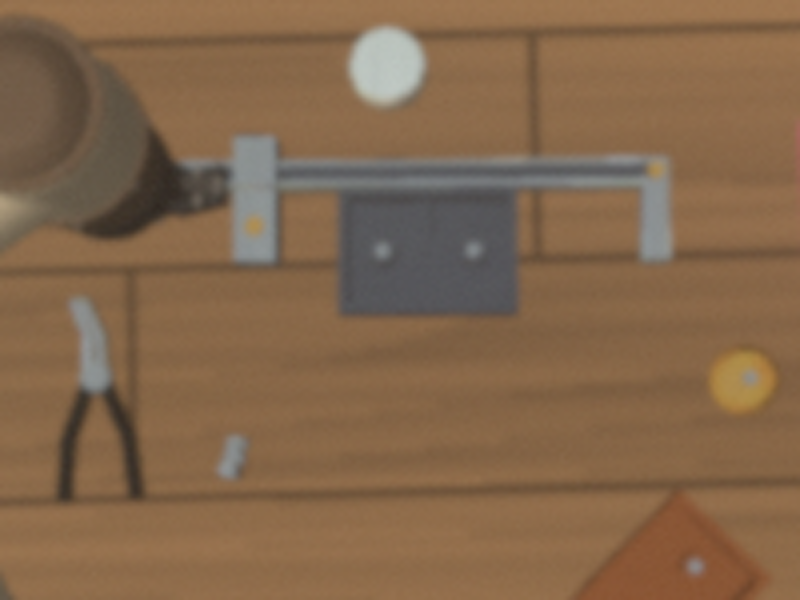

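Call:
{"fn": "arm_command", "kwargs": {"rows": [{"dx": 0.045, "dy": 0.003, "dz": -0.001, "wx": 0.4, "wy": 0.4, "wz": -0.2, "gripper": 1.0}, {"dx": 0.09, "dy": 0.003, "dz": -0.001, "wx": 0.4, "wy": 0.4, "wz": -0.2, "gripper": 1.0}, {"dx": 0.12, "dy": 0.003, "dz": -0.001, "wx": 0.4, "wy": 0.4, "wz": -0.2, "gripper": 1.0}, {"dx": 0.136, "dy": 0.003, "dz": -0.001, "wx": 0.4, "wy": 0.4, "wz": -0.2, "gripper": 1.0}, {"dx": 0.136, "dy": -0.007, "dz": -0.001, "wx": 0.4, "wy": 0.4, "wz": -0.2, "gripper": 1.0}, {"dx": 0.136, "dy": -0.017, "dz": -0.001, "wx": 0.4, "wy": 0.4, "wz": -0.2, "gripper": 1.0}, {"dx": 0.136, "dy": -0.027, "dz": -0.001, "wx": 0.4, "wy": 0.4, "wz": -0.2, "gripper": 1.0}, {"dx": 0.136, "dy": -0.035, "dz": -0.001, "wx": 0.4, "wy": 0.4, "wz": -0.2, "gripper": 1.0}]}}

```text
clock: 8.7
position: [612.7, 173.7, 15.6]
ee_rot: [0.008, 0.706, -0.006, 0.709]
contact_force: [-0.1, 2.9, -0.4]
gripper_width: 0.1
```

```bash
python3 look.py 8 top;python3 to.py 610,120,12 610,60,12
```

```text
[612.7 173.7  15.6] [-0.1  2.9 -0.4] 8.7
[612.4 172.5  15.5] [-0.4  0.4 -0.1] turn [-0.1  0.2 -0.1]
[610. 120.  12.] [ 0.0033 -0.0526 -0.0013]
[610.  60.  12.] [ 0.0032 -0.1126 -0.    ]
```

View pics/top8.png

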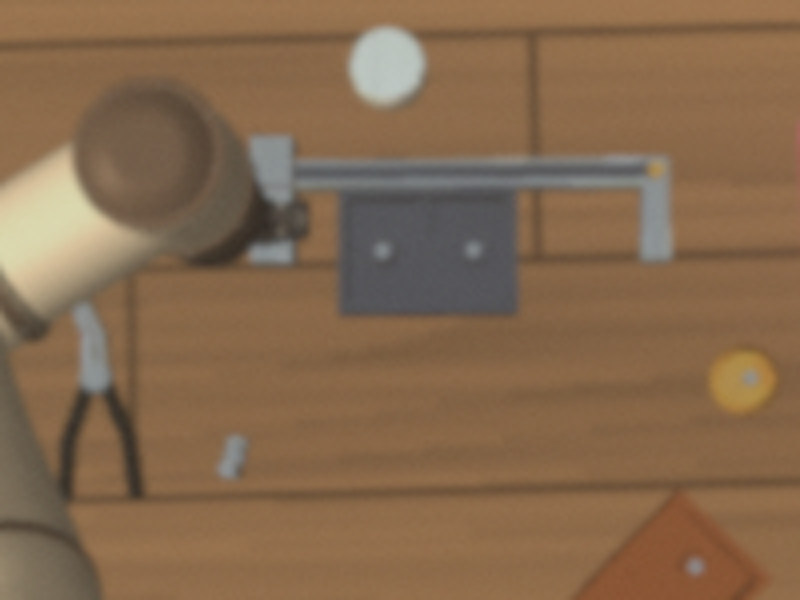

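Call:
{"fn": "arm_command", "kwargs": {"rows": [{"dx": 0.002, "dy": -0.01, "dz": 0.0, "wx": 0.0, "wy": 0.2, "wz": 0.0, "gripper": 1.0}, {"dx": 0.002, "dy": -0.02, "dz": 0.0, "wx": 0.0, "wy": 0.2, "wz": 0.0, "gripper": 1.0}, {"dx": 0.002, "dy": -0.03, "dz": 0.0, "wx": 0.0, "wy": 0.2, "wz": 0.0, "gripper": 1.0}, {"dx": 0.002, "dy": -0.04, "dz": 0.0, "wx": 0.0, "wy": 0.2, "wz": 0.0, "gripper": 1.0}, {"dx": 0.002, "dy": -0.048, "dz": 0.0, "wx": 0.0, "wy": 0.2, "wz": 0.0, "gripper": 1.0}, {"dx": 0.002, "dy": -0.056, "dz": 0.0, "wx": 0.0, "wy": 0.2, "wz": 0.0, "gripper": 1.0}, {"dx": 0.002, "dy": -0.064, "dz": 0.0, "wx": 0.0, "wy": 0.2, "wz": 0.0, "gripper": 1.0}, {"dx": 0.002, "dy": -0.072, "dz": 0.0, "wx": 0.0, "wy": 0.2, "wz": 0.0, "gripper": 1.0}]}}

```text
clock: 9.55
position: [611.9, 101.5, 14.2]
ee_rot: [0.009, 0.706, -0.006, 0.708]
contact_force: [-0.9, 7.5, 2.4]
gripper_width: 0.0
```

```bash
python3 look.py 9 top;python3 to.py 612,54,12
```

```text
[611.9 101.5  14.2] [-0.9  7.5  2.4] 9.55
[611.7 100.   14.1] [0.1 3.7 2. ] turn [-0.1  0.1 -0.2]
[612.  54.  12.] [ 0.002  -0.046   0.0013]
```

View pics/top9.png

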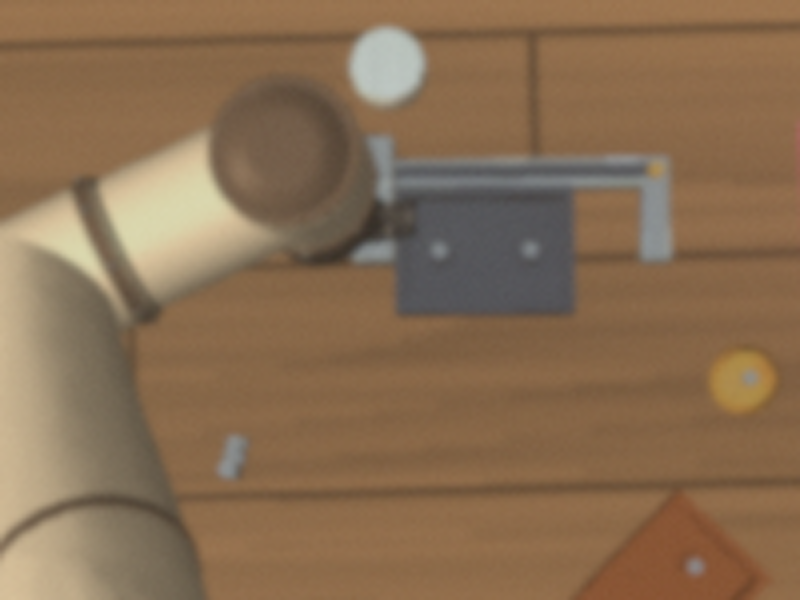

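Call:
{"fn": "arm_command", "kwargs": {"rows": [{"dx": 0.001, "dy": -0.008, "dz": 0.0, "wx": 0.0, "wy": 0.0, "wz": 0.0, "gripper": 1.0}, {"dx": 0.001, "dy": -0.016, "dz": 0.0, "wx": 0.0, "wy": 0.0, "wz": 0.0, "gripper": 1.0}, {"dx": 0.001, "dy": -0.024, "dz": 0.0, "wx": 0.0, "wy": 0.0, "wz": 0.0, "gripper": 1.0}, {"dx": 0.001, "dy": -0.031, "dz": 0.001, "wx": 0.0, "wy": 0.0, "wz": 0.0, "gripper": 1.0}, {"dx": 0.001, "dy": -0.037, "dz": 0.001, "wx": 0.0, "wy": 0.0, "wz": 0.0, "gripper": 1.0}, {"dx": 0.001, "dy": -0.041, "dz": 0.001, "wx": 0.0, "wy": 0.0, "wz": 0.0, "gripper": 1.0}, {"dx": 0.001, "dy": -0.044, "dz": 0.001, "wx": 0.0, "wy": 0.0, "wz": 0.0, "gripper": 1.0}, {"dx": 0.001, "dy": -0.046, "dz": 0.001, "wx": 0.0, "wy": 0.0, "wz": 0.0, "gripper": 1.0}]}}

```text
clock: 10.4
position: [611.5, 54.5, 13.5]
ee_rot: [0.009, 0.706, -0.006, 0.708]
contact_force: [-2.2, 7.2, 5.3]
gripper_width: -0.2
```

```bash
python3 look.py 10 top;python3 to.py 612,50,12
```

```text
[611.5  54.5  13.5] [-2.2  7.2  5.3] 10.4
[611.5  54.3  13.5] [-2.5  5.8  4.7] turn [-0.1  0.1 -0.3]
[612.  50.  12.] [ 0.0015 -0.0043  0.0006]
```

View pics/top10.png

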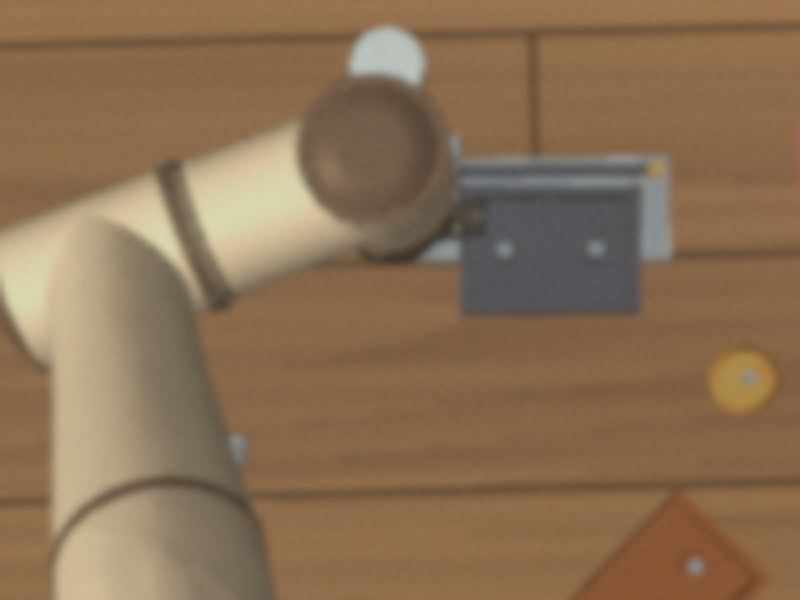

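Almost butted: the bed's right end is at 640 and the end stop face at 641. I'll keep pressing slowly until the force rises.

Call:
{"fn": "arm_command", "kwargs": {"rows": [{"dx": 0.001, "dy": -0.001, "dz": 0.0, "wx": 0.0, "wy": 0.0, "wz": 0.0, "gripper": 1.0}, {"dx": 0.001, "dy": -0.002, "dz": 0.0, "wx": 0.0, "wy": 0.0, "wz": 0.0, "gripper": 1.0}, {"dx": 0.001, "dy": -0.003, "dz": 0.0, "wx": 0.0, "wy": 0.0, "wz": 0.0, "gripper": 1.0}, {"dx": 0.001, "dy": -0.004, "dz": 0.0, "wx": 0.0, "wy": 0.0, "wz": 0.0, "gripper": 1.0}, {"dx": 0.001, "dy": -0.005, "dz": 0.0, "wx": 0.0, "wy": 0.0, "wz": 0.0, "gripper": 1.0}, {"dx": 0.001, "dy": -0.006, "dz": 0.0, "wx": 0.0, "wy": 0.0, "wz": 0.0, "gripper": 1.0}, {"dx": 0.001, "dy": -0.006, "dz": 0.0, "wx": 0.0, "wy": 0.0, "wz": 0.0, "gripper": 1.0}, {"dx": 0.001, "dy": -0.006, "dz": 0.0, "wx": 0.0, "wy": 0.0, "wz": 0.0, "gripper": 1.0}]}}

```text
clock: 11.25
position: [611.7, 52.9, 13.3]
ee_rot: [0.011, 0.705, -0.004, 0.709]
contact_force: [-5.0, 20.4, 4.6]
gripper_width: 0.1
```

```bash
python3 to.py 612,48,12
```

```text
[611.7  52.9  13.3] [-5.  20.4  4.6] turn [-0.1  0.3 -0.6]
[612.  48.  12.] [ 0.0012 -0.0049  0.0004]
```

Call:
{"fn": "arm_command", "kwargs": {"rows": [{"dx": 0.0, "dy": 0.02, "dz": 0.0, "wx": 0.0, "wy": 0.3, "wz": -0.6, "gripper": 1.0}, {"dx": 0.0, "dy": 0.04, "dz": 0.0, "wx": 0.0, "wy": 0.3, "wz": -0.6, "gripper": 1.0}, {"dx": -0.05, "dy": 0.05, "dz": 0.0, "wx": 0.0, "wy": 0.3, "wz": -0.6, "gripper": 1.0}, {"dx": -0.1, "dy": 0.07, "dz": 0.0, "wx": 0.0, "wy": 0.3, "wz": -0.6, "gripper": -1.0}, {"dx": -0.15, "dy": 0.1, "dz": 0.0, "wx": 0.0, "wy": 0.3, "wz": -0.6, "gripper": -1.0}, {"dx": -0.18, "dy": 0.14, "dz": 0.0, "wx": 0.0, "wy": 0.3, "wz": -0.6, "gripper": -1.0}, {"dx": -0.18, "dy": 0.16, "dz": 0.0, "wx": 0.0, "wy": 0.3, "wz": -0.6, "gripper": -1.0}, {"dx": -0.18, "dy": 0.16, "dz": 0.0, "wx": 0.0, "wy": 0.3, "wz": -0.6, "gripper": -1.0}]}}

```text
clock: 12.05
position: [614.6, 213.6, 196.7]
ee_rot: [0.006, 0.706, -0.006, 0.708]
contact_force: [0.3, -0.3, -0.7]
gripper_width: 72.3
```

```bash
python3 look.py 11 top side; python3 to.py 480,-56,150 510,-56,-2; python3 - <<'E'
from h import *
import pickle
from scipy.optimize import least_squares
d=pickle.load(open("pics/top11.pkl","rb"))
im=cv2.imread("pics/top11.png")
cv2.imwrite("pics/top11z.png",cv2.resize(im[120:340,380:680],None,fx=2.5,fy=2.5,interpolation=cv2.INTER_CUBIC))
im=cv2.imread("pics/side11.png")
cv2.imwrite("pics/side11z.png",cv2.resize(im[30:290,60:360],None,fx=2.3,fy=2.3,interpolation=cv2.INTER_CUBIC))
E
```

```text
[614.6 213.6 196.7] [ 0.3 -0.3 -0.7] 12.05
[613.2 210.6 193.9] [0.8 0.5 0.1] turn [-0.1 -0.1  0.1]
[480. -56. 150.] [ 0.0448 -0.2691 -0.1277]
[510. -56.  -2.] [ 0.1967 -0.2681 -0.0974]
```

View pics/top11z.png

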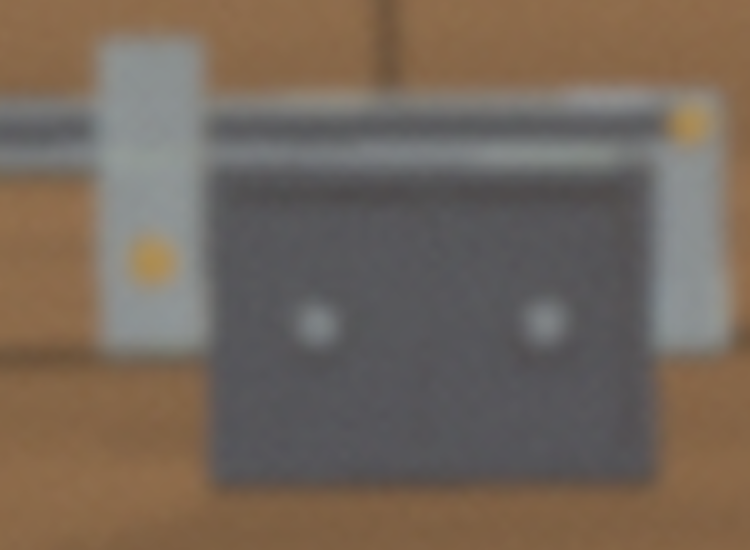

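View pics/side11z.png

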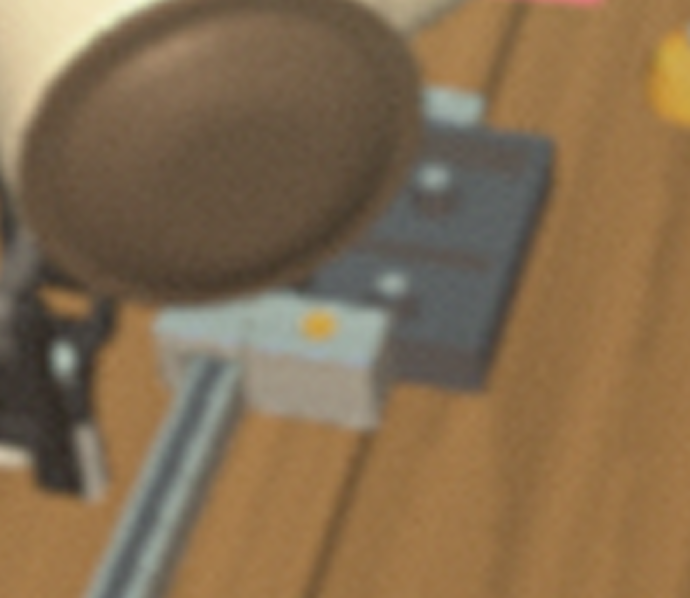

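Everything looks flush. The stop face is at about 207 and the bed's left end at 212, which parallax explains; the bed's right end is at 655 and the end stop at about 653. I'll confirm by pressing the long side once more with the open gripper.

Call:
{"fn": "arm_command", "kwargs": {"rows": [{"dx": 0.0, "dy": -0.269, "dz": -0.128, "wx": 0.0, "wy": 0.0, "wz": 0.0, "gripper": -1.0}, {"dx": 0.0, "dy": -0.269, "dz": -0.128, "wx": 0.0, "wy": 0.0, "wz": 0.0, "gripper": -1.0}, {"dx": 0.0, "dy": -0.269, "dz": -0.128, "wx": 0.0, "wy": 0.0, "wz": 0.0, "gripper": -1.0}, {"dx": 0.0, "dy": -0.269, "dz": -0.128, "wx": 0.0, "wy": 0.0, "wz": 0.0, "gripper": -1.0}, {"dx": 0.0, "dy": -0.269, "dz": -0.128, "wx": 0.0, "wy": 0.0, "wz": 0.0, "gripper": -1.0}, {"dx": 0.0, "dy": -0.269, "dz": -0.128, "wx": 0.0, "wy": 0.0, "wz": 0.0, "gripper": -1.0}, {"dx": 0.05, "dy": -0.269, "dz": -0.128, "wx": 0.0, "wy": 0.0, "wz": 0.0, "gripper": -1.0}, {"dx": 0.1, "dy": -0.269, "dz": -0.128, "wx": 0.0, "wy": 0.0, "wz": 0.0, "gripper": -1.0}]}}

```text
clock: 12.95
position: [478.5, -58.8, 94.7]
ee_rot: [0.008, 0.707, -0.009, 0.707]
contact_force: [1.3, 0.2, -1.3]
gripper_width: 85.2
```

```bash
python3 to.py 490,-56,0 525,-56,0
```

```text
[478.5 -58.8  94.7] [ 1.3  0.2 -1.3] turn [-0.3  0.   0.1]
[490. -56.   0.] [0.0947 0.0032 0.0113]
[525. -56.   0.] [0.0947 0.004  0.0463]
```

Call:
{"fn": "arm_command", "kwargs": {"rows": [{"dx": 0.04, "dy": 0.003, "dz": 0.01, "wx": -0.3, "wy": 0.0, "wz": 0.1, "gripper": -1.0}, {"dx": 0.07, "dy": 0.003, "dz": 0.01, "wx": -0.3, "wy": 0.0, "wz": 0.1, "gripper": -1.0}, {"dx": 0.09, "dy": 0.003, "dz": 0.01, "wx": -0.3, "wy": 0.0, "wz": 0.1, "gripper": -1.0}, {"dx": 0.094, "dy": 0.003, "dz": 0.02, "wx": -0.3, "wy": 0.0, "wz": 0.1, "gripper": -1.0}, {"dx": 0.094, "dy": 0.004, "dz": 0.033, "wx": -0.3, "wy": 0.0, "wz": 0.1, "gripper": -1.0}, {"dx": 0.094, "dy": 0.004, "dz": 0.044, "wx": -0.3, "wy": 0.0, "wz": 0.1, "gripper": -1.0}, {"dx": 0.094, "dy": 0.004, "dz": 0.052, "wx": -0.3, "wy": 0.0, "wz": 0.1, "gripper": -1.0}, {"dx": 0.094, "dy": 0.004, "dz": 0.056, "wx": -0.3, "wy": 0.0, "wz": 0.1, "gripper": -1.0}]}}

```text
clock: 13.75
position: [535.9, -56.5, 1.3]
ee_rot: [0.007, 0.706, -0.007, 0.708]
contact_force: [-0.8, -0.3, 0.8]
gripper_width: 85.5
```

Call:
{"fn": "arm_command", "kwargs": {"rows": [{"dx": 0.0, "dy": 0.0, "dz": 0.001, "wx": 0.0, "wy": 0.0, "wz": 0.0, "gripper": -1.0}, {"dx": 0.0, "dy": 0.0, "dz": 0.002, "wx": 0.0, "wy": 0.0, "wz": 0.0, "gripper": -1.0}, {"dx": 0.0, "dy": 0.0, "dz": 0.003, "wx": 0.0, "wy": 0.0, "wz": 0.0, "gripper": -1.0}, {"dx": 0.0, "dy": 0.0, "dz": 0.004, "wx": 0.0, "wy": 0.0, "wz": 0.0, "gripper": -1.0}, {"dx": 0.0, "dy": 0.0, "dz": 0.005, "wx": 0.0, "wy": 0.0, "wz": 0.0, "gripper": -1.0}, {"dx": 0.0, "dy": 0.0, "dz": 0.006, "wx": 0.0, "wy": 0.0, "wz": 0.0, "gripper": -1.0}, {"dx": 0.0, "dy": 0.0, "dz": 0.007, "wx": 0.0, "wy": 0.0, "wz": 0.0, "gripper": -1.0}, {"dx": 0.0, "dy": 0.0, "dz": 0.007, "wx": 0.0, "wy": 0.0, "wz": 0.0, "gripper": -1.0}]}}

```text
clock: 14.55
position: [539.4, -56.9, 0.8]
ee_rot: [0.007, 0.709, -0.007, 0.705]
contact_force: [-6.8, 1.9, 4.4]
gripper_width: 85.7
```

Call:
{"fn": "arm_command", "kwargs": {"rows": [{"dx": 0.0, "dy": 0.0, "dz": 0.004, "wx": 0.0, "wy": 0.0, "wz": 0.0, "gripper": -1.0}, {"dx": 0.0, "dy": 0.0, "dz": 0.005, "wx": 0.0, "wy": 0.0, "wz": 0.0, "gripper": -1.0}, {"dx": 0.0, "dy": 0.0, "dz": 0.006, "wx": 0.0, "wy": 0.0, "wz": 0.0, "gripper": -1.0}, {"dx": 0.0, "dy": 0.0, "dz": 0.007, "wx": 0.0, "wy": 0.0, "wz": 0.0, "gripper": -1.0}, {"dx": 0.0, "dy": 0.0, "dz": 0.007, "wx": 0.0, "wy": 0.0, "wz": 0.0, "gripper": -1.0}, {"dx": 0.0, "dy": 0.0, "dz": 0.007, "wx": 0.0, "wy": 0.0, "wz": 0.0, "gripper": -1.0}, {"dx": 0.0, "dy": 0.0, "dz": 0.007, "wx": 0.0, "wy": 0.0, "wz": 0.0, "gripper": -1.0}, {"dx": 0.0, "dy": 0.0, "dz": 0.007, "wx": 0.0, "wy": 0.0, "wz": 0.0, "gripper": -1.0}]}}

```text
clock: 15.35
position: [539.2, -57.5, -0.3]
ee_rot: [0.006, 0.714, -0.007, 0.7]
contact_force: [-13.1, 4.3, 8.8]
gripper_width: 85.7
```

```bash
python3 to.py 490,-56,0 430,-56,200
```

```text
[ 5.392e+02 -5.750e+01 -3.000e-01] [-13.1   4.3   8.8] turn [-0.  -1.1  0.1]
[490. -56.   0.] [ 0.0007  0.0005 -0.0492]
[430. -56. 200.] [-0.1981 -0.001  -0.1132]
```

Call:
{"fn": "arm_command", "kwargs": {"rows": [{"dx": 0.0, "dy": 0.0, "dz": -0.025, "wx": 0.0, "wy": -1.1, "wz": 0.0, "gripper": -1.0}, {"dx": 0.0, "dy": 0.0, "dz": -0.045, "wx": 0.0, "wy": -1.1, "wz": 0.0, "gripper": -1.0}, {"dx": -0.05, "dy": 0.0, "dz": -0.05, "wx": 0.0, "wy": -1.1, "wz": 0.0, "gripper": -1.0}, {"dx": -0.1, "dy": 0.0, "dz": -0.06, "wx": 0.0, "wy": -1.1, "wz": 0.0, "gripper": -1.0}, {"dx": -0.15, "dy": 0.0, "dz": -0.08, "wx": 0.0, "wy": -1.1, "wz": 0.0, "gripper": -1.0}, {"dx": -0.19, "dy": 0.0, "dz": -0.11, "wx": 0.0, "wy": -1.1, "wz": 0.0, "gripper": -1.0}, {"dx": -0.2, "dy": 0.03, "dz": -0.14, "wx": 0.0, "wy": -1.1, "wz": 0.0, "gripper": -1.0}, {"dx": -0.2, "dy": 0.04, "dz": -0.15, "wx": 0.0, "wy": -1.1, "wz": 0.0, "gripper": -1.0}]}}

```text
clock: 16.15
position: [393.5, -13.2, 205.6]
ee_rot: [0.007, 0.705, -0.006, 0.709]
contact_force: [0.7, -0.0, -0.0]
gripper_width: 85.2
```

```bash
python3 look.py 12 top side; python3 - <<'E'
import cv2,numpy as np
from h import *; import pickle
im=cv2.imread("pics/top12.png")
cv2.imwrite("pics/top12z.png",cv2.resize(im[120:340,380:680],None,fx=2.5,fy=2.5,interpolation=cv2.INTER_CUBIC))
a=pickle.load(open("pics/top0.pkl","rb"))["img"];b=pickle.load(open("pics/top12.pkl","rb"))["img"]
cv2.imwrite("pics/diff12.png",cv2.absdiff(a,b)*2)
d=pickle.load(open("pics/side12.pkl","rb"));cv2.imwrite("pics/sidefull12.png",d["img"][:,:,::-1])
E
```

```text
[393.5 -13.2 205.6] [ 0.7 -0.  -0. ] 16.15
```

View pics/top12z.png

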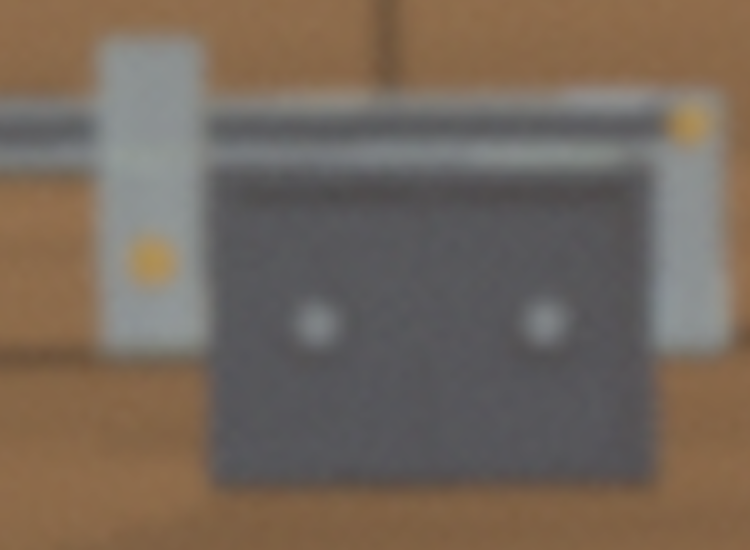

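View pics/side12.png

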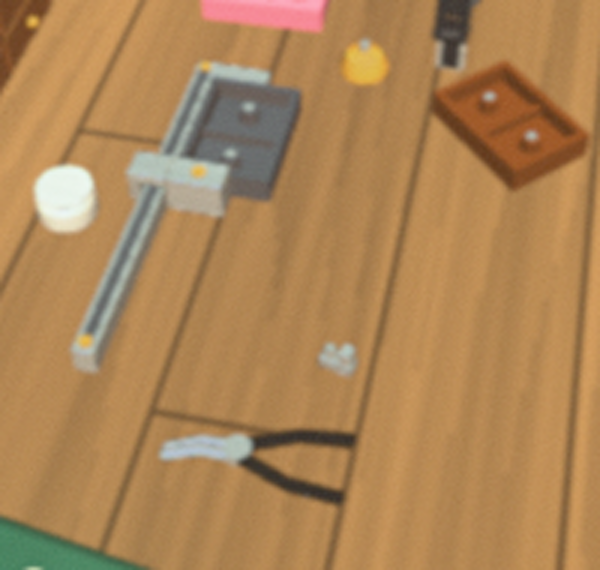

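View pics/diff12.png

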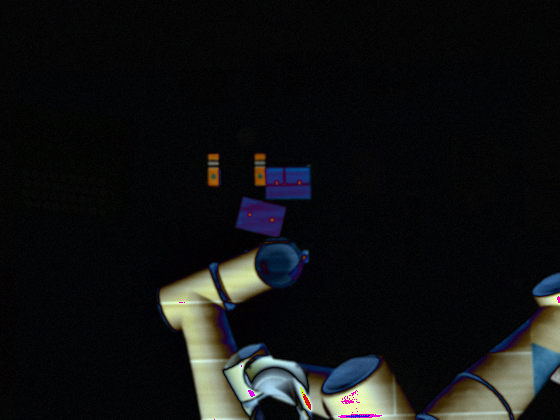

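```bash
python3 -c "
from bench import arm
print(arm.job_done(), arm.read_state()['clock'])"
```

```text
the job is handed in; nothing more can be done
the job is handed in; nothing more can be done
```

The bed is seated against the fence and the end stop, with the sliding stop pushed up against its other end. I handed the job in at about 16.3 s of the 51 s allowed.

**What I did:** I squared the bed and pushed it onto the fence with the open gripper. With the gripper shut I then pushed the sliding stop along the fence, which carried the bed to the end stop. At the end I pressed the bed's long side once more.

**Last checks:**
- **Against the fence:** pressing at 13 N, the gripper stalled at x = 539.2 mm, against 539.1 mm expected for a flush bed. The bed did not visibly move under this press.
- **Against the two stops:** pushing the sliding stop, the gripper stalled at 20 N, which puts the stop's face about 130 mm from the end stop. I did not press the stop again after the last push on the long side, but the picture taken afterwards shows it unchanged.
- **In the pictures:** the last top view shows no gap along the fence or at either end, to about 1 mm. A thin dark line at the sliding stop fits the viewing angle on its taller block.
- **Bystanders:** comparing the first and last top views, only the bed and the sliding stop had moved; the arm hides part of the view.

No check failed. The only disagreement was early on: the jig outline I had measured from the top view sat about 1 pixel (2–3 mm) off in the side view. I therefore seated the bed by contact force.

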